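# Get the sample jar out from behind the reagent bottles and onto the stirrer

### The arm

A 6-joint arm with a two-finger parallel gripper is mounted at the origin on the work surface. World frame = base frame: x ahead of the robot, y to its left, z up, the work surface at z = 0. Lengths are in mm, angles in rad, forces in N, time in s.
With the tool pointing down it reaches from about 300 to 875 mm from the base axis. Payload 4.2 kg.
Tool frame: the origin (TCP) lies between the finger pads; the fingertips stand 11 mm ahead of it and the grasp point (between the pads) lies 8 mm behind it; z points along the fingers, y is the line along which they close (so a half turn about z gives the same grasp; the last joint's range is limited). The gripper opens to 85 mm and grips with 20 to 120 N. Pads are 22 mm wide; open, the fingers measure 114 mm over their backs; the gripper's body (76 mm by 85 mm) begins 54 mm behind the grasp point. The pads swing forward as they close: fully open they stand 13 mm farther back than shut.
Start: joints at [-1.316, 0.32, 1.565, -0, 1.257, -0.02], TCP at [156.031, -553.439, 242.338] pointing down, gripper open.
Joint ranges: [-3.11, 3.11], [-0.84, 2.01], [0.21, 2.61], [-1.34, 4.49], [0.05, 2.63], [-2.56, 2.56]. Speed limits (rad/s): [2.57, 2.57, 3.14, 3.14, 3.14, 3.14].

### API

Orientations are given as a unit quaternion [w, x, y, z].
In Python, from station import sense, camera, close_job gives the robot as it stands.
- The arm moves only by the tool apply_moves, never from a script. Its argument "moves" is a list of rows, each a list of 2 entries, a list of its own where there are three numbers: the shift along the tool's x, y, z in m, then the turn about the tool's z in degrees. A call has 1 to 12 rows; each row shifts and turns the commanded pose from where the row before left it, along the tool's axes as they then stand; what a row does not reach is not made up. A row lasts 1/10 s, in which the tool goes at most 50 mm and 8.59 degrees, less where a joint would pass 70% of its speed; a pose out of reach is approached as far as the arm can. A call with a gripper value outside its range is refused whole. "claw" is the opening in per cent of the stroke, from 0 (shut) to 100 (fully open), set as the call begins (left out, the last holds). The fingers move at their own pace and stop on an object; the grip force is fixed at half the most. Time passes only in rows, so rows that do not move let the fingers close. It gives the time, the measured TCP pose, the force, the opening and the grip force at its end, in the units of the state.
- sense(): the state, without advancing time (a new reading comes with each control period).
- camera(name): name is "side" or "top"; returns a dict with "color" (420x560x3 uint8, red, green, blue), "fovy" (degrees; the focal length in pixels is half the picture's height over the tangent of half this angle, whatever the lens; pixels are square), "cx", "cy" (the principal point, pixels), "T" (4x4, takes a point from camera to world coordinates). Camera axes: x right, y down, z forward; pixel columns grow to the right and rows downward; lengths in mm; the calibration is good to about 2 mm. A picture is of the moment at which its call begins. There is no depth.
- close_job(): hands the job in; it is judged then, once.
The state is a dict: "time_s": time; "joint_pos": joint angles; "joint_vel": joint speeds; "joint_torque": joint torques, N m; "position": TCP position; "orientation": TCP orientation; "ft_force": force on the tool from outside, world axes, zero at the start; "moment": the same for the moment, N m; "grip_width": finger opening in mm; "finger_force": force on a finger pad.
Only numpy, scipy, OpenCV 4.12 (cv2) and the standard library are available. Lean on these libraries where they do the work, as an engineer would, in place of code of your own. Each camera call takes 0.05 s, during which the arm holds its last target. There are 200 camera calls.

### The job

The blue-lidded sample jar is hemmed in behind the three amber reagent bottles (red, yellow and green caps). Stand all three bottles in the empty side tray, then stand the sample jar in the middle of the magnetic stirrer's plate, and finally stand each bottle back in the reagent tray on the very spot it came from. Keep the bottles and the jar upright, and do not shift the white-lidded jar, the wash bottle or the flask.

Things in the scene. Friction and masses are not known exactly. Their poses are not given: they have to be found in the camera images.
- bottle_red: 500 ml amber glass bottle, red screw cap, paper label with a red band. Body 70 mm across up to 112 mm height, shoulder narrowing to a 28 mm neck at 136 mm; cap 34 mm across, from 141 to 165 mm height (lift it by the cap). 0.3 to 0.65 kg. Stands in the reagent tray at the start and must return to that spot. Origin: centre of its underside; z up; round, so yaw means nothing.
- bottle_yellow: 500 ml amber glass bottle, yellow screw cap, paper label with a yellow band. Body 70 mm across up to 112 mm height, shoulder narrowing to a 28 mm neck at 136 mm; cap 34 mm across, from 141 to 165 mm height (lift it by the cap). 0.3 to 0.65 kg. Stands in the reagent tray at the start and must return to that spot. Origin: centre of its underside; z up; round, so yaw means nothing.
- bottle_green: 500 ml amber glass bottle, green screw cap, paper label with a green band. Body 70 mm across up to 112 mm height, shoulder narrowing to a 28 mm neck at 136 mm; cap 34 mm across, from 141 to 165 mm height (lift it by the cap). 0.3 to 0.65 kg. Stands in the reagent tray at the start and must return to that spot. Origin: centre of its underside; z up; round, so yaw means nothing.
- sample_jar: squat clear glass jar 48 mm across, 60 mm high, paper label, ribbed blue screw lid (46 mm across, from 42 to 60 mm height). 0.09 to 0.18 kg. In the reagent tray, one bottle in front of it and one at each side, 68 mm centre to centre (9 mm gaps): no room for a gripper until they are gone. Origin: centre of its underside; z up; round.
- reagent_tray: fixed grey spill tray, 190 mm (its x) by 264 mm (its y); rim 20 mm high, lip 6 mm out; top of its black mat 6 mm above the underside. White circles on the mat: bottle places (76 mm) at (x, y) = (-38, 0), (30, 68), (30, -68) mm, sample jar's (54 mm) at (30, 0). Any bottle may start on any of the three, within 2 mm. Origin: centre of its underside; robot on its -x side.
- side_tray: empty white spill tray with a blue mat, fixed, to the left or right: 290 mm (its x) by 124 mm (its y), walls 4 mm thick, 18 mm high, lip 6 mm out, mat top 6 mm above its underside. The three bottles fit in a row along its x, for example at x = -90, 0, 90 mm. Origin: centre of its underside.
- stirrer_plate (a point): centre of the top of the magnetic stirrer's round white plate (110 mm across, 60 mm above the bench), on a fixed white housing 126 mm square, on the other side from the side tray. A thin grey circle 56 mm across marks the middle. z up, x away from the stirrer's front (knob and display).
- white_jar: bystander: jar like the sample jar but with a white lid (48 mm across, 60 mm high), loose in a front corner of the reagent tray, 92 mm from the tray's x axis. Origin: centre of its underside.
- wash_bottle: bystander: small white plastic wash bottle with an orange cap and nozzle, 46 mm across and 104 mm high, loose in the other front corner of the reagent tray. Origin: centre of its underside.
- flask: bystander: clear conical flask with a blue stopper, 64 mm across at the foot and 108 mm high, loose on the bench about 130 mm beyond (+x of) the stirrer's centre. Origin: centre of its underside.
Things that resemble listed ones, but are neither listed nor needed, are in the scene too. Leave any purple look-alike of the bottle_green alone. What is shaped like the sample_jar but black is not meant.

How it is judged (in metres and radians):
On the way, in this order (a step that is already met when the one before it is completed fails the run):
1. all three reagent bottles stand upright in the side tray (x of bottle_red in the frame of side_tray between -0.115 and 0.115 m and y of bottle_red in the frame of side_tray between -0.035 and 0.035 m and z of bottle_red in the frame of side_tray between 0.001 and 0.012 m and angle between each of bottle_red, bottle_yellow, bottle_green's own z axis and vertical below 0.1 rad and linear speed of each of bottle_red, bottle_yellow, bottle_green below 0.03 m/s and x of bottle_yellow in the frame of side_tray between -0.115 and 0.115 m and y of bottle_yellow in the frame of side_tray between -0.035 and 0.035 m and z of bottle_yellow in the frame of side_tray between 0.001 and 0.012 m and x of bottle_green in the frame of side_tray between -0.115 and 0.115 m and y of bottle_green in the frame of side_tray between -0.035 and 0.035 m and z of bottle_green in the frame of side_tray between 0.001 and 0.012 m), for 0.2 s.
2. the sample jar stands in the middle of the stirrer plate (horizontal distance between sample_jar and stirrer_plate below 0.015 m and z of sample_jar in the frame of stirrer_plate between -0.004 and 0.005 m and angle between sample_jar's own z axis and vertical below 0.1 rad and linear speed of sample_jar below 0.03 m/s), for 0.2 s.
At the end, for the whole second after the job is handed in: The sample jar stands upright within 15 mm of the middle of the stirrer plate, and each of the three bottles stands upright in the reagent tray within 15 mm of where it stood at the start, all released and at rest (all of step 2 and distance of each of bottle_red, bottle_yellow, bottle_green from where it was at the start of the episode below 0.015 m and angle between each of bottle_red, bottle_yellow, bottle_green's own z axis and vertical below 0.1 rad and linear speed of each of bottle_red, bottle_yellow, bottle_green below 0.02 m/s); the robot touches nothing.
It fails at once if a bottle or the sample jar is tipped by more than 30 degrees (angle between any of bottle_red, bottle_yellow, bottle_green, sample_jar's own z axis and vertical above 0.52 rad).
It fails at once if the white-lidded jar is shifted by more than 15 mm (distance of white_jar from where it was at the start of the episode above 0.015 m).
It fails at once if the small wash bottle is shifted by more than 15 mm (distance of wash_bottle from where it was at the start of the episode above 0.015 m).
It fails at once if the stoppered flask is shifted by more than 15 mm (distance of flask from where it was at the start of the episode above 0.015 m).
It also fails if it takes over 141 s, if anything falls off the work surface, if the arm or the gripper's body presses on something with over 40 N, if the wrist force passes 120 N, or if a joint passes its speed limit or range.

## Working session

There is one attempt and no reset: what is moved stays moved. The work goes in short steps, Python scripts to look and compute and a tool call to move; the robot and the scene stay as the last step left them, time stands still between calls to the robot, and variables do not carry over. Pictures are saved under pics/ and viewed, at most 14 in all, crops included, and the job is handed in when it is done.

Besides the shell and the picture viewer there is one more tool, called as name(argument=value, ...), one argument or row to a line, values as JSON. apply_moves: Moves the arm, as the interface text tells. Its arguments: {"type":"object","properties":{"moves":{"type":"array","items":{"type":"array"}},"claw":{"type":"number"}},"required":["moves"]}

```bash
mkdir -p pics
cat > h.py <<'E'
import numpy as np, cv2
from station import sense, camera
def ray(c,u,v):
    f=c["color"].shape[0]/2/np.tan(np.radians(c["fovy"])/2)
    d=np.array([(u-c["cx"])/f,(v-c["cy"])/f,1.]); T=np.array(c["T"])
    return T[:3,3],T[:3,:3]@d
def at_z(c,u,v,z):
    o,d=ray(c,u,v); return o+d*(z-o[2])/d[2]
def proj(c,p):
    T=np.array(c["T"]); q=T[:3,:3].T@(np.array(p,float)-T[:3,3])
    f=c["color"].shape[0]/2/np.tan(np.radians(c["fovy"])/2)
    return c["cx"]+f*q[0]/q[2], c["cy"]+f*q[1]/q[2]
def save(c,n): cv2.imwrite(n,c["color"][:,:,::-1])
E
python3 - <<'E'
from h import *
import pickle
for n in("top","side"):
    c=camera(n); save(c,f"pics/{n}0.png"); pickle.dump(c,open(n+"0.pkl","wb")); print(n,c["fovy"],c["cx"],c["cy"],np.round(c["T"],3).tolist())
s=sense(); print(s["position"],s["orientation"],s["ft_force"],s["grip_width"])
E
```

```text
top 50.302201609241365 279.7225315079975 208.76003396073688 [[0.004, -0.997, 0.08, 537.244], [-1.0, -0.005, -0.012, -3.261], [0.012, -0.08, -0.997, 1061.973], [0.0, 0.0, 0.0, 1.0]]
side 56.922621839826675 284.44026479760504 207.23579109362862 [[-0.793, 0.448, -0.413, 1043.433], [0.609, 0.601, -0.518, 524.494], [0.016, -0.662, -0.749, 823.202], [0.0, 0.0, 0.0, 1.0]]
[ 155.94191584 -553.05867536  241.57946207] [-7.68698812e-04  9.90575533e-01  1.36965377e-01 -8.61931816e-05] [0.16691055 0.29382336 0.65144498] 85.49110726725273
```

View pics/top0.png

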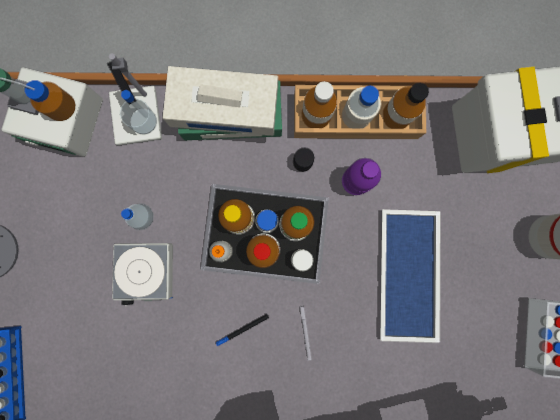

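View pics/side0.png

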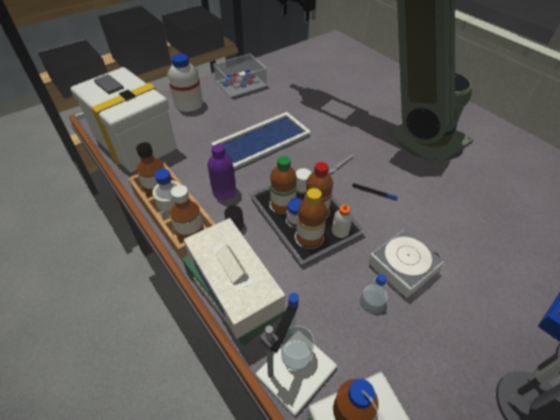

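The top view (up = +x, left = +y) shows the caps: yellow at (233,213), green (299,220), red (262,251), and the blue lid at (266,220). The white jar is at (301,260), the wash bottle at (220,252) and the stirrer at (139,272). The side tray's corners are near (383,211), (439,212), (438,341) and (381,338). I'll measure these precisely.

Run:
```python
from h import *
import pickle
from scipy.optimize import least_squares
c=pickle.load(open("top0.pkl","rb")); s=pickle.load(open("side0.pkl","rb"))
hsv=cv2.cvtColor(c["color"],cv2.COLOR_RGB2HSV)
def blob(img,uv,r,lo,hi):
    h=cv2.cvtColor(img,cv2.COLOR_RGB2HSV); m=np.zeros(h.shape[:2],np.uint8)
    u,v=map(int,uv); m[v-r:v+r+1,u-r:u+r+1]=cv2.inRange(h,lo,hi)[v-r:v+r+1,u-r:u+r+1]
    n,l,st,ce=cv2.connectedComponentsWithStats(m); k=1+np.argmax(st[1:,4])
    (x,y),rad=cv2.minEnclosingCircle(np.argwhere(l==k)[:,::-1].astype(np.float32))
    return ce[k],st[k],(x,y,rad)
P={}
for n,uv,z,lo,hi in [("yellow",(233,213),171,(22,160,120),(35,255,255)),("green",(299,220),171,(50,100,60),(80,255,255)),("red",(262,251),171,(0,200,140),(5,255,255)),("jar",(266,220),66,(100,120,80),(125,255,255)),("white",(301,260),66,(0,0,150),(180,60,255)),("wash",(220,252),100,(5,150,150),(20,255,255)),("flask",(127,213),100,(100,120,80),(125,255,255))]:
    ce,st,cir=blob(c["color"],uv,16,lo,hi); P[n]=at_z(c,*ce,z)[:2]
    print(n,ce.round(1),st[:5],np.round(cir,1),at_z(c,*ce,z).round(1), at_z(c,cir[0],cir[1],z).round(1))
# reagent tray fit from 4 objects
loc={}
best=None
L=np.array([(30,68),(-38,0),(30,-68),(30,0)]);W=np.array([P[k] for k in("yellow","red","green","jar")])
f=lambda p:((np.c_[np.cos(p[2])*L[:,0]-np.sin(p[2])*L[:,1]+p[0],np.sin(p[2])*L[:,0]+np.cos(p[2])*L[:,1]+p[1]])-W).ravel()
r=least_squares(f,[W[:,0].mean(),W[:,1].mean(),0]); print("tray",r.x,r.fun.round(1))
# stirrer plate: white disc; side tray outline
h=hsv
g=c["color"]
m=cv2.inRange(h,(0,0,200),(180,40,255)); m[:, :110]=0;m[:230]=0;m[310:]=0;m[:,172:]=0
n,l,st,ce=cv2.connectedComponentsWithStats(m);print("stir",st[1:][st[1:,4]>100],ce[1:][st[1:,4]>100])
m=cv2.inRange(h,(100,80,30),(125,255,255)); m[:200]=0;m[:,:370]=0;m[:,450:]=0;m[350:]=0
n,l,st,ce=cv2.connectedComponentsWithStats(m);k=1+np.argmax(st[1:,4]);rr=cv2.minAreaRect(np.argwhere(l==k)[:,::-1].astype(np.float32))
print("mat",st[k],ce[k],rr,at_z(c,*rr[0],6)); b=cv2.boxPoints(rr); print(np.array([at_z(c,*q,6) for q in b]).round(1))
def crop(x0,y0,x1,y1,k): return cv2.resize(g[y0:y1,x0:x1,::-1],None,fx=k,fy=k,interpolation=cv2.INTER_CUBIC)
A=crop(105,180,335,315,3); cv2.imwrite("pics/crop1.png",A)
```

```text
yellow [232.2 213.2] [224 205  18  18 244] [232.3 213.2   8.9] [599.   80.9 171. ] [599.1  80.7 171. ]
green [298.6 220.4] [291 212  16  17 217] [299.  220.5   8.5] [585.3 -51.7 171. ] [585.1 -52.5 171. ]
red [261.6 251.2] [254 243  16  17 217] [261.6 251.1   8.3] [523.9  21.7 171. ] [524.   21.6 171. ]
jar [266.8 219.6] [257 210  20  21 332] [267.  219.5  10.5] [592.5  13.5  66. ] [592.6  13.1  66. ]
white [302.2 260. ] [293 250  20  21 332] [302.1 260.   10.2] [503.2 -65.5  66. ] [503.2 -65.3  66. ]
wash [217.6 251. ] [212 245  13  13 120] [217.7 251.2   6.3] [522.7 117.7 100. ] [522.3 117.5 100. ]
flask [126.7 213.6] [121 209  12  11 101] [126.6 213.8   5.9] [602.  313.8 100. ] [601.5 314.  100. ]
tray [ 5.62222034e+02  1.74631481e+01 -1.04504596e-01] [ 0.2  1.   0.5 -0.3 -0.3 -1.6 -0.4  0.8]
stir [[ 115  247   49   50 1818]] [[138.82783278 271.36908691]]
mat [ 386  215   48  122 5674] [409.48061332 275.31741276] ((409.4764709472656, 275.3894348144531), (47.09492874145508, 120.74536895751953), 0.971021831035614) [ 466.05262307 -321.33855324    6.        ]
[[ 327.8 -261.4    6. ]
 [ 608.9 -270.4    6. ]
 [ 607.5 -382.6    6. ]
 [ 326.1 -371.2    6. ]]
```

View pics/crop1.png

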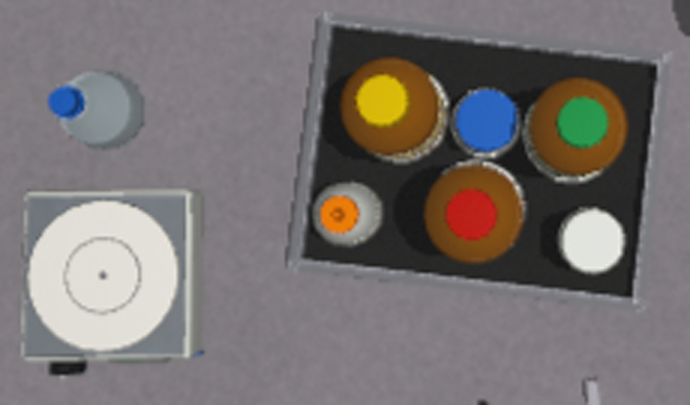

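apply_moves(
  moves=[
    [[0,0,0],7.87],
    [[0,0,0],7.87],
    [[0.012,-0.014,0],0],
    [[0.024,-0.028,0],0],
    [[0.024,-0.028,0],0],
    [[0.024,-0.028,0],0],
    [[0.024,-0.028,0],0],
    [[0.024,-0.028,0],0],
    [[0.024,-0.028,0],0],
    [[0.024,-0.028,0],0],
    [[0.024,-0.028,0],0],
    [[0.024,-0.028,0],0],
  ],
  claw=70,
)

```text
time_s: 1.3
position: [384.6, -285.0, 242.2]
orientation: [-0.0, 1.0, 0.001, -0.0]
ft_force: [0.6, 0.1, 0.2]
grip_width: 60.1
finger_force: 0.0
```

apply_moves(
  moves=[
    [[0.024,-0.028,0],0],
    [[0.024,-0.028,0],0],
    [[0.024,-0.028,0],0],
    [[0.024,-0.028,0],0],
    [[0.024,-0.028,0],0],
    [[0.024,-0.028,0],0],
    [[0.024,-0.028,0],0],
    [[0.024,-0.028,0],0],
    [[0.009,-0.011,0],0],
    [[0,0,0],0],
    [[0,0,0],0],
  ],
)

```text
time_s: 2.4
position: [584.0, -52.6, 242.0]
orientation: [0.0, 1.0, 0.001, -0.001]
ft_force: [0.8, -0.6, 0.2]
grip_width: 59.7
finger_force: 0.0
```

apply_moves(
  moves=[
    [[0.001,0,0.01],0],
    [[0,0,0.02],0],
    [[0,0,0.02],0],
    [[0,0,0.02],0],
    [[0,0,0.014],0],
    [[0,0,0.007],0],
    [[0,0,0],0],
    [[0,0,0],0],
  ],
)

```text
time_s: 3.2
position: [586.1, -53.0, 151.8]
orientation: [0.0, 1.0, -0.0, 0.0]
ft_force: [-0.2, 1.0, 0.1]
grip_width: 59.7
finger_force: 0.0
```

apply_moves(
  moves=[
    [[0,0,0],0],
    [[0,0,0],0],
    [[0,0,0],0],
    [[0,0,0],0],
    [[0,0,0],0],
    [[0,0,0],0],
    [[0,0,0],0],
    [[0,0,0],0],
  ],
  claw=0,
)

```text
time_s: 4.0
position: [586.5, -52.7, 152.4]
orientation: [0.0, 1.0, 0.0, 0.001]
ft_force: [-1.0, -0.8, 6.1]
grip_width: 33.0
finger_force: 59.5
```

apply_moves(
  moves=[
    [[0,0,-0.004],0],
    [[0,0,-0.008],0],
    [[0,0,-0.014],0],
    [[0,0,-0.016],0],
    [[0,0,-0.012],0],
    [[0,0,-0.006],0],
    [[0,0,0],0],
    [[0,0,0],0],
  ],
)

```text
time_s: 4.8
position: [585.5, -52.3, 210.6]
orientation: [-0.0, 1.0, 0.0, -0.001]
ft_force: [0.1, 0.7, -6.2]
grip_width: 32.7
finger_force: 60.1
```

Run:
```python
from h import *
c=camera("side"); cv2.imwrite("pics/side1.png",cv2.resize(c["color"][100:300,180:440,::-1],None,fx=2.5,fy=2.5))
s=sense(); print(s["position"],s["ft_force"],s["grip_width"])
```

```text
[585.39029329 -52.28857564 210.36532637] [ 0.22866413  0.38120642 -4.60094193] 32.48186500694213
```

View pics/side1.png

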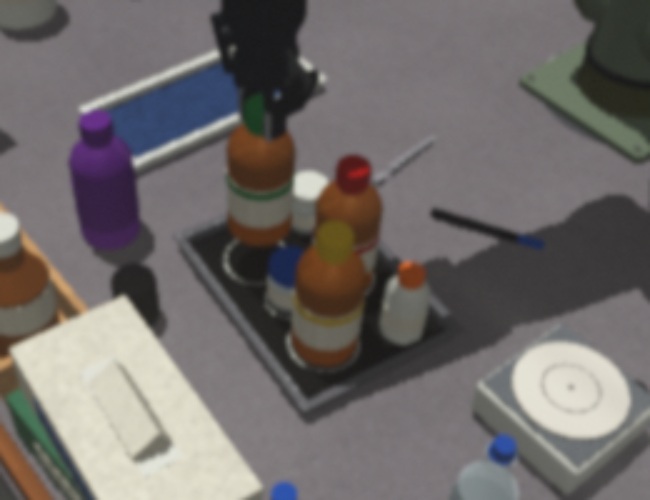

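The green bottle is in the air and upright, so the white circle on the mat below it shows. Next I'll carry it to the side tray at (556,-324).

apply_moves(
  moves=[
    [[-0.002,0.01,0],0],
    [[-0.002,0.018,0],0],
    [[-0.002,0.024,0],0],
    [[-0.002,0.024,0],0],
    [[-0.003,0.024,0],0],
    [[-0.003,0.024,0],0],
    [[-0.003,0.024,0],0],
    [[-0.003,0.024,0],0],
    [[-0.002,0.024,0],0],
    [[-0.002,0.024,0],0],
    [[-0.002,0.024,0],0],
    [[-0.002,0.016,0],0],
  ],
)

```text
time_s: 6.05
position: [557.1, -314.7, 210.6]
orientation: [0.0, 1.0, -0.001, -0.001]
ft_force: [-0.1, 0.5, -5.7]
grip_width: 32.1
finger_force: 60.5
```

apply_moves(
  moves=[
    [[-0.001,0.008,0],0],
    [[0,0.004,0],0],
    [[0,0,0],0],
    [[0,0,0.008],0],
    [[0,0,0.014],0],
    [[0,0,0.014],0],
    [[0,0,0.01],0],
    [[0,0,0.006],0],
    [[0,0,0.003],0],
    [[0,0,0.002],0],
    [[0,0,0],0],
    [[0,0,0],0],
  ],
)

```text
time_s: 7.25
position: [557.3, -324.6, 154.9]
orientation: [0.0, 1.0, -0.0, 0.0]
ft_force: [0.1, 0.3, -6.2]
grip_width: 32.3
finger_force: 60.6
```

apply_moves(
  moves=[
    [[0,0,0.001],0],
    [[0,0,0.001],0],
    [[0,0,0.001],0],
    [[0,0,0],0],
  ],
)

```text
time_s: 7.65
position: [557.3, -324.7, 152.5]
orientation: [0.0, 1.0, 0.0, 0.001]
ft_force: [-1.7, -0.2, 0.8]
grip_width: 32.3
finger_force: 61.2
```

apply_moves(
  moves=[
    [[0,0,0],0],
    [[0,0,0],0],
    [[0,0,0],0],
    [[0,0,-0.01],0],
    [[0,0,-0.02],0],
    [[0,0,-0.03],0],
    [[0,0,-0.02],0],
    [[0,0,-0.01],0],
    [[-0.002,-0.02,0],0],
    [[-0.003,-0.03,0],0],
    [[-0.003,-0.03,0],0],
    [[-0.003,-0.03,0],0],
  ],
  claw=70,
)

```text
time_s: 8.85
position: [545.5, -213.3, 241.0]
orientation: [-0.0, 1.0, -0.0, -0.0]
ft_force: [0.9, 0.2, 0.1]
grip_width: 59.3
finger_force: 0.0
```

apply_moves(
  moves=[
    [[-0.003,-0.03,0],0],
    [[-0.003,-0.03,0],0],
    [[-0.003,-0.03,0],0],
    [[-0.003,-0.03,0],0],
    [[-0.003,-0.03,0],0],
    [[-0.003,-0.03,0],0],
    [[-0.003,-0.03,0],0],
    [[-0.001,-0.016,0],0],
    [[0,-0.008,0],0],
    [[0,-0.002,0],0],
    [[0,0,0],0],
    [[0,0,0],0],
  ],
)

```text
time_s: 10.05
position: [524.1, 20.8, 241.2]
orientation: [0.0, 1.0, -0.0, -0.0]
ft_force: [0.2, 0.3, 0.1]
grip_width: 59.9
finger_force: 0.0
```

Run:
```python
from h import *
c=camera("side"); cv2.imwrite("pics/side2.png",cv2.resize(c["color"][60:300,180:440,::-1],None,fx=2,fy=2))
s=sense(); print(s["position"],s["ft_force"],s["grip_width"])
```

```text
[524.06323874  20.75342404 241.22540242] [-0.26937506  0.03070187 -0.30310217] 59.57208730406002
```

View pics/side2.png

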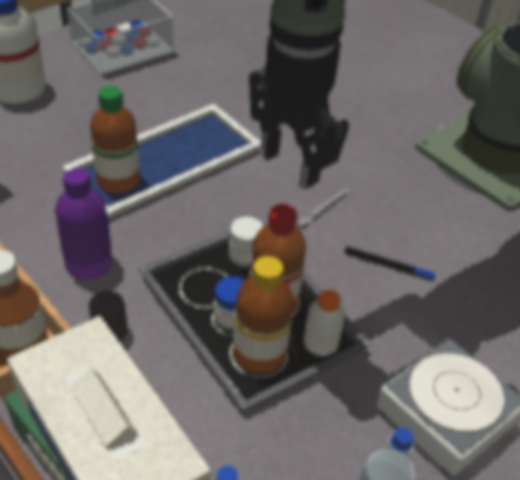

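Green stands upright at the far end of the side tray. The gripper is above red.

apply_moves(
  moves=[
    [[0,-0.001,0.01],0],
    [[0,0,0.02],0],
    [[0,0,0.02],0],
    [[0,0,0.02],0],
    [[0,0,0.013],0],
    [[0,0,0.007],0],
    [[0,0,0],0],
    [[0,0,0],0],
  ],
)

```text
time_s: 10.9
position: [524.3, 22.4, 151.5]
orientation: [0.0, 1.0, -0.0, 0.0]
ft_force: [0.3, -0.5, -0.1]
grip_width: 59.9
finger_force: 0.0
```

apply_moves(
  moves=[
    [[0,0,0],0],
    [[0,0,0],0],
    [[0,0,0],0],
    [[0,0,0],0],
    [[0,0,0],0],
    [[0,0,0],0],
    [[0,0,0],0],
    [[0,0,0],0],
  ],
  claw=0,
)

```text
time_s: 11.7
position: [524.6, 22.3, 152.2]
orientation: [0.0, 1.0, 0.0, 0.001]
ft_force: [-0.5, -1.7, 5.7]
grip_width: 32.5
finger_force: 59.2
```

apply_moves(
  moves=[
    [[0,0,-0.004],0],
    [[0,0,-0.008],0],
    [[0,0,-0.014],0],
    [[0,0,-0.018],0],
    [[0,0,-0.018],0],
    [[0,0,-0.018],0],
    [[0,0,-0.012],0],
    [[0,0,-0.006],0],
    [[0,0,-0.002],0],
    [[0,0,0],0],
  ],
)

```text
time_s: 12.7
position: [523.7, 22.6, 250.8]
orientation: [0.0, 1.0, 0.0, -0.001]
ft_force: [0.1, -0.1, -4.1]
grip_width: 32.2
finger_force: 59.8
```

apply_moves(
  moves=[
    [[-0.004,0.01,0],0],
    [[-0.008,0.018,0],0],
    [[-0.0105,0.024,0],0],
    [[-0.0105,0.024,0],0],
    [[-0.0105,0.024,0],0],
    [[-0.0105,0.024,0],0],
    [[-0.0105,0.024,0],0],
    [[-0.0105,0.024,0],0],
    [[-0.0105,0.024,0],0],
    [[-0.0105,0.024,0],0],
    [[-0.0105,0.024,0],0],
    [[-0.0105,0.024,0],0],
  ],
)

```text
time_s: 13.9
position: [405.5, -246.5, 250.6]
orientation: [-0.0, 1.0, -0.0, -0.001]
ft_force: [-0.0, -0.9, -2.7]
grip_width: 32.3
finger_force: 60.0
```

apply_moves(
  moves=[
    [[-0.0105,0.024,0],0],
    [[-0.0105,0.024,0],0],
    [[-0.007,0.015,0],0],
    [[-0.003,0.007,0],0],
    [[0,0,0.01],0],
    [[0,0,0.02],0],
    [[0,0,0.024],0],
    [[0,0,0.02],0],
    [[0,0,0.012],0],
    [[0,0,0.006],0],
    [[0,0,0.003],0],
    [[0,0,0],0],
  ],
)

```text
time_s: 15.1
position: [376.3, -315.5, 156.5]
orientation: [0.0, 1.0, 0.0, 0.0]
ft_force: [-0.3, -1.1, -4.1]
grip_width: 32.4
finger_force: 60.1
```

apply_moves(
  moves=[
    [[0,0,0.002],0],
    [[0,0,0.001],0],
    [[0,0,0.001],0],
    [[0,0,0.001],0],
    [[0,0,0],0],
  ],
)

```text
time_s: 15.6
position: [376.4, -315.9, 152.2]
orientation: [0.001, 1.0, -0.0, 0.001]
ft_force: [-0.1, 0.6, 3.3]
grip_width: 32.0
finger_force: 60.8
```

apply_moves(
  moves=[
    [[0,0,0],0],
    [[0,0,0],0],
    [[0,0,0],0],
    [[0,0,-0.01],0],
    [[0,0,-0.02],0],
    [[0,0,-0.03],0],
    [[0,0,-0.02],0],
    [[0,0,-0.01],0],
    [[0.006,-0.01,0],0],
    [[0.0112,-0.02,0],0],
    [[0.0168,-0.03,0],0],
    [[0.0168,-0.03,0],0],
  ],
  claw=70,
)

```text
time_s: 16.8
position: [426.7, -223.6, 240.0]
orientation: [-0.001, 1.0, -0.001, -0.001]
ft_force: [0.6, 1.0, 0.1]
grip_width: 59.9
finger_force: 0.0
```

apply_moves(
  moves=[
    [[0.0168,-0.03,0],0],
    [[0.0168,-0.03,0],0],
    [[0.0168,-0.03,0],0],
    [[0.0168,-0.03,0],0],
    [[0.0168,-0.03,0],0],
    [[0.0168,-0.03,0],0],
    [[0.0168,-0.03,0],0],
    [[0.0168,-0.03,0],0],
    [[0.0168,-0.03,0],0],
    [[0.0112,-0.02,0],0],
    [[0.006,-0.011,0],0],
    [[0.0035,-0.006,0],0],
  ],
)

```text
time_s: 18.0
position: [598.3, 82.8, 240.0]
orientation: [0.0, 1.0, 0.001, -0.001]
ft_force: [-0.5, -0.5, 0.0]
grip_width: 59.6
finger_force: 0.0
```

apply_moves(
  moves=[
    [[0,0,0],0],
    [[0,0,0],0],
    [[0,0,0],0],
  ],
)

```text
time_s: 18.3
position: [598.2, 80.6, 241.4]
orientation: [0.0, 1.0, -0.001, -0.0]
ft_force: [-0.8, -0.7, 0.7]
grip_width: 59.8
finger_force: 0.0
```

apply_moves(
  moves=[
    [[0.001,0,0.01],0],
    [[0,0,0.02],0],
    [[0,0,0.02],0],
    [[0,0,0.02],0],
    [[0,0,0.013],0],
    [[0,0,0.007],0],
    [[0,0,0],0],
    [[0,0,0],0],
  ],
)

```text
time_s: 19.1
position: [600.2, 81.6, 151.9]
orientation: [-0.0, 1.0, 0.0, 0.001]
ft_force: [-0.5, -0.3, 0.1]
grip_width: 60.0
finger_force: 0.0
```

apply_moves(
  moves=[
    [[0,0,0],0],
    [[0,0,0],0],
    [[0,0,0],0],
    [[0,0,0],0],
    [[0,0,0],0],
    [[0,0,0],0],
    [[0,0,0],0],
    [[0,0,0],0],
  ],
  claw=0,
)

```text
time_s: 19.9
position: [600.3, 81.4, 152.4]
orientation: [0.0, 1.0, 0.0, 0.001]
ft_force: [-0.6, -1.2, 6.0]
grip_width: 32.4
finger_force: 59.6
```

apply_moves(
  moves=[
    [[0,0,-0.004],0],
    [[0,0,-0.008],0],
    [[0,0,-0.014],0],
    [[0,0,-0.018],0],
    [[0,0,-0.018],0],
    [[0,0,-0.018],0],
    [[0,0,-0.012],0],
    [[0,0,-0.006],0],
    [[0,0,-0.002],0],
    [[0,0,0],0],
  ],
)

```text
time_s: 20.9
position: [599.3, 81.6, 250.6]
orientation: [0.0, 1.0, 0.0, -0.001]
ft_force: [0.4, 0.5, -6.8]
grip_width: 32.2
finger_force: 60.1
```

apply_moves(
  moves=[
    [[-0.0033,0.01,0],0],
    [[-0.006,0.018,0],0],
    [[-0.008,0.024,0],0],
    [[-0.008,0.024,0],0],
    [[-0.008,0.024,0],0],
    [[-0.008,0.024,0],0],
    [[-0.008,0.024,0],0],
    [[-0.008,0.024,0],0],
    [[-0.008,0.024,0],0],
    [[-0.008,0.024,0],0],
    [[-0.008,0.024,0],0],
    [[-0.008,0.024,0],0],
  ],
)

```text
time_s: 22.1
position: [508.5, -188.5, 251.0]
orientation: [0.0, 1.0, -0.0, -0.001]
ft_force: [0.9, 0.5, -4.7]
grip_width: 32.6
finger_force: 60.3
```

apply_moves(
  moves=[
    [[-0.008,0.024,0],0],
    [[-0.008,0.024,0],0],
    [[-0.008,0.024,0],0],
    [[-0.008,0.024,0],0],
    [[-0.008,0.024,0],0],
    [[-0.003,0.009,0],0],
    [[-0.0007,0.005,0],0],
    [[0,0,0],0],
    [[0,0,0.01],0],
    [[0,0,0.02],0],
    [[0,0,0.024],0],
    [[0,0,0.02],0],
  ],
)

```text
time_s: 23.3
position: [466.5, -318.9, 175.5]
orientation: [-0.001, 1.0, 0.001, -0.001]
ft_force: [-0.2, 1.0, -5.8]
grip_width: 32.3
finger_force: 60.6
```

apply_moves(
  moves=[
    [[0,0,0.012],0],
    [[0,0,0.006],0],
    [[0,0,0.003],0],
    [[0,0,0],0],
    [[0,0,0.002],0],
    [[0,0,0.001],0],
    [[0,0,0.001],0],
    [[0,0,0.001],0],
    [[0,0,0],0],
  ],
)

```text
time_s: 24.2
position: [467.1, -320.8, 152.5]
orientation: [0.001, 1.0, 0.0, 0.001]
ft_force: [-1.6, -0.2, 1.1]
grip_width: 32.1
finger_force: 61.5
```

apply_moves(
  moves=[
    [[0,0,0],0],
    [[0,0,0],0],
    [[0,0,0],0],
    [[0,0,-0.01],0],
    [[0,0,-0.02],0],
    [[0,0,-0.03],0],
    [[0,0,-0.02],0],
    [[0,0,-0.01],0],
    [[0.004,-0.01,0],0],
    [[0.0075,-0.02,0],0],
    [[0.0113,-0.03,0],0],
    [[0.0113,-0.03,0],0],
  ],
  claw=70,
)

```text
time_s: 25.4
position: [500.5, -228.7, 239.9]
orientation: [-0.001, 1.0, -0.0, -0.001]
ft_force: [1.5, -0.1, -0.1]
grip_width: 59.7
finger_force: 0.0
```

apply_moves(
  moves=[
    [[0.0113,-0.03,0],0],
    [[0.0113,-0.03,0],0],
    [[0.0113,-0.03,0],0],
    [[0.0113,-0.03,0],0],
    [[0.0113,-0.03,0],0],
    [[0.0113,-0.03,0],0],
    [[0.0113,-0.03,0],0],
    [[0.0075,-0.02,0],0],
    [[0.0035,-0.01,0],0],
    [[0.0018,-0.004,0],0],
    [[0,0,0],0],
    [[0,0,0],0],
  ],
  claw=85,
)

```text
time_s: 26.6
position: [592.3, 12.8, 241.1]
orientation: [0.0, 1.0, -0.0, -0.0]
ft_force: [-0.3, -0.2, -0.6]
grip_width: 72.7
finger_force: 0.0
```

Run:
```python
from h import *
c=camera("side"); cv2.imwrite("pics/side3.png",cv2.resize(c["color"][60:300,180:440,::-1],None,fx=2,fy=2))
s=sense(); print(s["position"],s["ft_force"],s["grip_width"])
t=camera("top"); 
print(at_z(t,139,271.7,60), at_z(t,138.83,271.37,60))
m=cv2.inRange(cv2.cvtColor(t["color"],cv2.COLOR_RGB2HSV),(0,0,200),(180,40,255))[240:303,110:172]
n,l,st,ce=cv2.connectedComponentsWithStats(m); k=1+np.argmax(st[1:,4])
e=cv2.fitEllipse(cv2.convexHull(np.argwhere(l==k)[:,::-1].astype(np.int32)));print(e,at_z(t,e[0][0]+110,e[0][1]+240,60))
cv2.imwrite("pics/top3.png",cv2.resize(t["color"][150:350,100:460,::-1],None,fx=2,fy=2))
```

```text
[592.33649693  12.67837748 241.24247043] [-0.71997882 -0.32374506  0.26813273] 72.49168700213605
[475.91317796 295.79285343  60.        ] [476.63677291 296.18880397  60.        ]
((28.832258224487305, 31.34844398498535), (48.5, 49.779483795166016), 40.208187103271484) [476.6841371  296.18519235  60.        ]
```

View pics/side3.png

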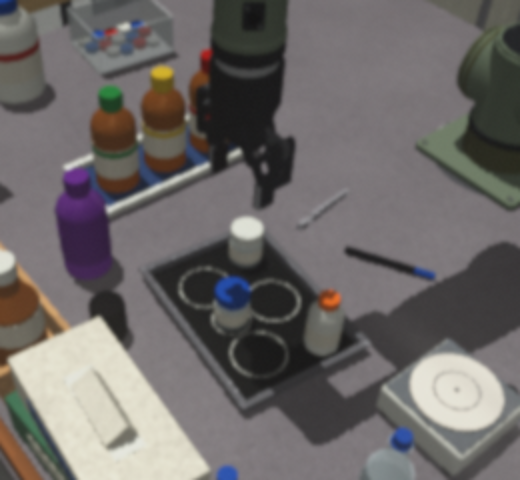

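View pics/top3.png

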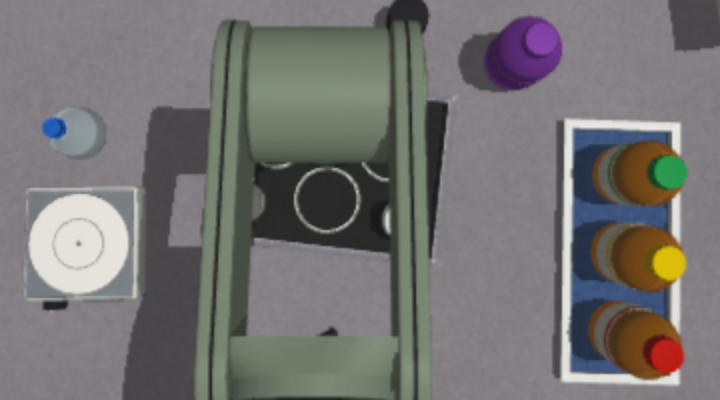

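All three bottles stand upright in the side tray, and the jar is free below the gripper. The stirrer's plate centre is at (476.5, 296).

apply_moves(
  moves=[
    [[0,0,0.01],0],
    [[0,0,0.02],0],
    [[0,0,0.03],0],
    [[0,0,0.03],0],
    [[0,0,0.03],0],
    [[0,0,0.03],0],
    [[0,0,0.02],0],
    [[0,0,0.01],0],
    [[0,0,0.006],0],
    [[0,0,0.004],0],
    [[0,0,0],0],
    [[0,0,0],0],
  ],
)

```text
time_s: 27.9
position: [593.3, 13.6, 52.2]
orientation: [0.0, 1.0, 0.0, 0.001]
ft_force: [0.1, -0.0, -0.0]
grip_width: 72.7
finger_force: 0.0
```

apply_moves(
  moves=[
    [[0,0,0],0],
    [[0,0,0],0],
    [[0,0,0],0],
    [[0,0,0],0],
    [[0,0,0],0],
    [[0,0,0],0],
    [[0,0,0],0],
    [[0,0,0],0],
  ],
  claw=0,
)

```text
time_s: 28.7
position: [593.3, 13.6, 52.6]
orientation: [0.0, 1.0, 0.0, 0.001]
ft_force: [-1.4, -0.4, 4.8]
grip_width: 44.4
finger_force: 61.2
```

apply_moves(
  moves=[
    [[0,0,-0.004],0],
    [[0,0,-0.008],0],
    [[0,0,-0.016],0],
    [[0,0,-0.022],0],
    [[0,0,-0.022],0],
    [[0,0,-0.022],0],
    [[0,0,-0.022],0],
    [[0,0,-0.022],0],
    [[0,0,-0.016],0],
    [[0,0,-0.006],0],
    [[0,0,0],0],
    [[0,0,0],0],
  ],
)

```text
time_s: 29.9
position: [592.1, 13.6, 210.4]
orientation: [0.0, 1.0, 0.0, -0.001]
ft_force: [0.6, 0.1, -1.8]
grip_width: 44.9
finger_force: 61.4
```

apply_moves(
  moves=[
    [[-0.004,-0.01,0],0],
    [[-0.008,-0.02,0],0],
    [[-0.0102,-0.025,0],0],
    [[-0.0102,-0.025,0],0],
    [[-0.0102,-0.025,0],0],
    [[-0.0102,-0.025,0],0],
    [[-0.0102,-0.025,0],0],
    [[-0.0102,-0.025,0],0],
    [[-0.0102,-0.025,0],0],
    [[-0.0102,-0.025,0],0],
    [[-0.0102,-0.025,0],0],
    [[-0.0074,-0.018,0],0],
  ],
)

```text
time_s: 31.1
position: [479.7, 288.3, 210.3]
orientation: [0.0, 1.0, 0.001, -0.001]
ft_force: [-0.0, -0.0, -2.0]
grip_width: 44.5
finger_force: 61.4
```

apply_moves(
  moves=[
    [[-0.0035,-0.0085,0],0],
    [[-0.001,-0.001,0],0],
    [[0,0,0.01],0],
    [[0,0,0.02],0],
    [[0,0,0.024],0],
    [[0,0,0.022],0],
    [[0,0,0.014],0],
    [[0,0,0.006],0],
    [[0,0,0.002],0],
    [[0,0,0],0],
    [[0,0,0],0],
  ],
)

```text
time_s: 32.2
position: [477.5, 296.2, 114.0]
orientation: [-0.0, 1.0, -0.0, 0.001]
ft_force: [-0.5, 0.4, -2.0]
grip_width: 44.5
finger_force: 61.5
```

Run:
```python
from h import *
c=camera("side"); cv2.imwrite("pics/side4.png",cv2.resize(c["color"][200:320,340:480,::-1],None,fx=4,fy=4))
s=sense(); print(s["position"],s["ft_force"],s["grip_width"])
```

```text
[477.50424914 296.22866874 114.09302804] [-0.2824175  -0.3511471  -1.73149715] 44.93491599277393
```

View pics/side4.png

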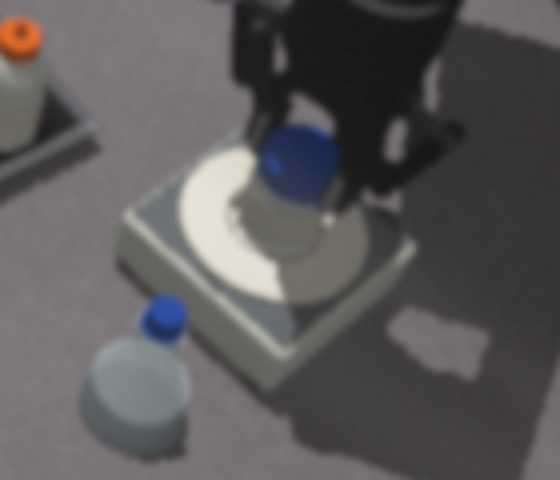

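The jar hangs upright over the grey circle, about 8 mm above the plate, so I can lower it.

apply_moves(
  moves=[
    [[-0.001,0,0.003],0],
    [[0,0,0.002],0],
    [[0,0,0.001],0],
    [[0,0,0.001],0],
    [[0,0,0],0],
    [[0,0,0],0],
  ],
)

```text
time_s: 32.85
position: [475.9, 296.1, 106.6]
orientation: [0.0, 1.0, 0.0, -0.0]
ft_force: [-2.2, -0.1, 3.4]
grip_width: 44.9
finger_force: 61.9
```

apply_moves(
  moves=[
    [[0,0,0],0],
    [[0,0,0],0],
    [[0,0,0],0],
    [[0,0,0],0],
    [[0,0,-0.01],0],
    [[0,0,-0.02],0],
    [[0,0,-0.03],0],
    [[0,0,-0.03],0],
    [[0,0,-0.03],0],
    [[0,0,-0.016],0],
    [[0,0,0],0],
    [[0,0,0],0],
  ],
  claw=80,
)

```text
time_s: 34.05
position: [475.7, 295.9, 242.2]
orientation: [0.0, 1.0, 0.0, 0.0]
ft_force: [0.4, 0.5, -0.8]
grip_width: 68.3
finger_force: 0.0
```

Run:
```python
from h import *
c=camera("side"); h=cv2.cvtColor(c["color"],cv2.COLOR_RGB2HSV)
m=cv2.inRange(h,(100,120,60),(125,255,255)); m[:215]=0;m[265:]=0;m[:,385:440].copy()
m[:,:390]=0; m[:,450:]=0
n,l,st,ce=cv2.connectedComponentsWithStats(m);k=1+np.argmax(st[1:,4]);print(st[k],ce[k],at_z(c,*ce[k],113), proj(c,(476.5,296,112)))
cv2.imwrite("pics/side5.png",cv2.resize(c["color"][200:320,340:480,::-1],None,fx=3,fy=3))
s=sense(); print(s["position"],s["ft_force"],s["grip_width"])
```

```text
[406 233  19  16 217] [415.00921659 240.08294931] [473.22560656 291.99453153 113.        ] (np.float64(415.328231799265), np.float64(242.1668797114606))
[475.41670995 295.74164368 241.41075332] [ 0.25669613  0.57569769 -0.58212109] 68.01016610358855
```

View pics/side5.png

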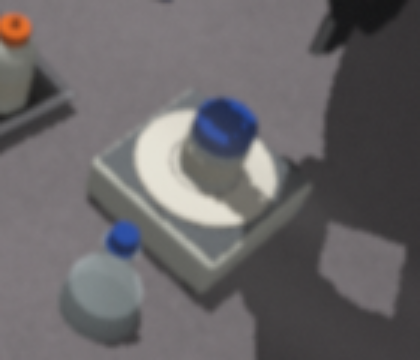

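The jar stands within a few mm of the plate's centre. Now I'll bring the bottles back, starting with yellow.

apply_moves(
  moves=[
    [[-0.001,0.02,0],0],
    [[-0.001,0.03,0],0],
    [[-0.001,0.04,0],0],
    [[-0.001,0.04,0],0],
    [[-0.001,0.04,0],0],
    [[-0.001,0.04,0],0],
    [[-0.001,0.04,0],0],
    [[-0.001,0.04,0],0],
    [[-0.001,0.04,0],0],
    [[0,0.04,0],0],
    [[0,0.04,0],0],
    [[0,0.04,0],0],
  ],
  claw=70,
)

```text
time_s: 35.3
position: [466.0, -155.3, 240.9]
orientation: [-0.0, 1.0, -0.0, -0.001]
ft_force: [0.6, 0.5, -0.0]
grip_width: 60.2
finger_force: 0.0
```

apply_moves(
  moves=[
    [[0,0.04,0],0],
    [[0,0.04,0],0],
    [[0,0.04,0],0],
    [[0,0.03,0],0],
    [[0,0.012,0],0],
    [[0,0.004,0],0],
    [[0,0,0],0],
    [[0,0,0],0],
    [[0,0,0],0],
  ],
)

```text
time_s: 36.2
position: [467.1, -318.6, 242.4]
orientation: [-0.0, 1.0, 0.001, 0.0]
ft_force: [-0.4, 0.7, 0.3]
grip_width: 59.7
finger_force: 0.0
```

apply_moves(
  moves=[
    [[0,0.002,0.01],0],
    [[0,0,0.02],0],
    [[0,0,0.02],0],
    [[0,0,0.02],0],
    [[0,0,0.014],0],
    [[0,0,0.007],0],
    [[0,0,0],0],
    [[0,0,0],0],
  ],
)

```text
time_s: 37.0
position: [467.3, -322.0, 151.8]
orientation: [0.0, 1.0, 0.0, 0.0]
ft_force: [-0.3, -0.4, 0.3]
grip_width: 59.8
finger_force: 0.0
```

apply_moves(
  moves=[
    [[0,0,0],0],
    [[0,0,0],0],
    [[0,0,0],0],
    [[0,0,0],0],
    [[0,0,0],0],
    [[0,0,0],0],
    [[0,0,0],0],
    [[0,0,0],0],
  ],
  claw=0,
)

```text
time_s: 37.8
position: [467.5, -322.1, 152.4]
orientation: [0.0, 1.0, 0.0, 0.001]
ft_force: [-0.8, 2.0, 5.7]
grip_width: 32.7
finger_force: 59.8
```

apply_moves(
  moves=[
    [[0,0,-0.004],0],
    [[0,0,-0.008],0],
    [[0,0,-0.014],0],
    [[0,0,-0.018],0],
    [[0,0,-0.018],0],
    [[0,0,-0.018],0],
    [[0,0,-0.012],0],
    [[0,0,-0.006],0],
    [[0,0,-0.002],0],
    [[0,0,0],0],
  ],
)

```text
time_s: 38.8
position: [466.7, -321.7, 250.7]
orientation: [-0.0, 1.0, 0.0, -0.001]
ft_force: [-0.2, 0.2, -5.7]
grip_width: 32.4
finger_force: 60.3
```

apply_moves(
  moves=[
    [[0.0033,-0.01,0],0],
    [[0.006,-0.018,0],0],
    [[0.008,-0.024,0],0],
    [[0.008,-0.024,0],0],
    [[0.008,-0.024,0],0],
    [[0.008,-0.024,0],0],
    [[0.008,-0.024,0],0],
    [[0.008,-0.024,0],0],
    [[0.008,-0.024,0],0],
    [[0.008,-0.024,0],0],
    [[0.008,-0.024,0],0],
    [[0.008,-0.024,0],0],
  ],
)

```text
time_s: 40.0
position: [556.0, -52.0, 250.5]
orientation: [-0.0, 1.0, 0.0, -0.001]
ft_force: [0.4, -0.7, -6.1]
grip_width: 32.3
finger_force: 60.4
```

apply_moves(
  moves=[
    [[0.008,-0.024,0],0],
    [[0.008,-0.024,0],0],
    [[0.008,-0.024,0],0],
    [[0.008,-0.024,0],0],
    [[0.008,-0.024,0],0],
    [[0.003,-0.01,0],0],
    [[0.0007,-0.0055,0],0],
    [[0,0,0],0],
    [[0,0,0.01],0],
    [[0,0,0.02],0],
    [[0,0,0.024],0],
    [[0,0,0.02],0],
  ],
)

```text
time_s: 41.2
position: [599.0, 80.3, 175.5]
orientation: [0.0, 1.0, -0.001, -0.001]
ft_force: [-0.1, -0.2, -5.9]
grip_width: 32.3
finger_force: 60.7
```

apply_moves(
  moves=[
    [[0,0,0.012],0],
    [[0,0,0.006],0],
    [[0,0,0.003],0],
    [[0,0,0],0],
    [[0,0,0],0],
  ],
)

```text
time_s: 41.7
position: [600.6, 81.6, 157.3]
orientation: [-0.0, 1.0, 0.0, 0.001]
ft_force: [0.0, -0.2, -6.7]
grip_width: 32.3
finger_force: 60.6
```

apply_moves(
  moves=[
    [[0,0,0.002],0],
    [[0,0,0.001],0],
    [[0,0,0.001],0],
    [[0,0,0.001],0],
    [[0,0,0],0],
  ],
)

```text
time_s: 42.2
position: [600.4, 81.7, 152.5]
orientation: [-0.0, 1.0, 0.0, 0.001]
ft_force: [-2.0, 0.3, 2.8]
grip_width: 32.1
finger_force: 61.5
```

apply_moves(
  moves=[
    [[0,0,0],0],
    [[0,0,0],0],
    [[0,0,0],0],
    [[0,0,-0.01],0],
    [[0,0,-0.02],0],
    [[0,0,-0.03],0],
    [[0,0,-0.02],0],
    [[0,0,-0.01],0],
    [[-0.006,0.01,0],0],
    [[-0.0112,0.02,0],0],
    [[-0.0168,0.03,0],0],
    [[-0.0168,0.03,0],0],
  ],
  claw=70,
)

```text
time_s: 43.4
position: [547.4, -9.6, 239.7]
orientation: [0.0, 1.0, 0.0, -0.002]
ft_force: [0.9, -0.6, 0.4]
grip_width: 59.7
finger_force: 0.0
```

apply_moves(
  moves=[
    [[-0.0168,0.03,0],0],
    [[-0.0168,0.03,0],0],
    [[-0.0168,0.03,0],0],
    [[-0.0168,0.03,0],0],
    [[-0.0168,0.03,0],0],
    [[-0.0168,0.03,0],0],
    [[-0.0168,0.03,0],0],
    [[-0.0168,0.03,0],0],
    [[-0.0168,0.03,0],0],
    [[-0.0112,0.02,0],0],
    [[-0.006,0.011,0],0],
    [[-0.004,0.0065,0],0],
  ],
)

```text
time_s: 44.6
position: [375.7, -316.3, 240.5]
orientation: [-0.001, 1.0, -0.001, -0.001]
ft_force: [0.4, 0.4, -0.2]
grip_width: 59.9
finger_force: 0.0
```

apply_moves(
  moves=[
    [[0,0,0],0],
    [[0,0,0],0],
    [[0,0,0],0],
  ],
)

```text
time_s: 44.9
position: [377.2, -315.1, 241.2]
orientation: [-0.0, 1.0, 0.001, 0.0]
ft_force: [-0.0, -0.7, -0.7]
grip_width: 59.6
finger_force: 0.0
```

apply_moves(
  moves=[
    [[0,0,0.01],0],
    [[0,0,0.02],0],
    [[0,0,0.02],0],
    [[0,0,0.02],0],
    [[0,0,0.013],0],
    [[0,0,0.007],0],
    [[0,0,0],0],
    [[0,0,0],0],
  ],
)

```text
time_s: 45.7
position: [377.2, -316.0, 151.6]
orientation: [0.0, 1.0, 0.0, 0.0]
ft_force: [-0.1, 0.3, 0.2]
grip_width: 59.7
finger_force: 0.0
```

apply_moves(
  moves=[
    [[0,0,0],0],
    [[0,0,0],0],
    [[0,0,0],0],
    [[0,0,0],0],
    [[0,0,0],0],
    [[0,0,0],0],
    [[0,0,0],0],
    [[0,0,0],0],
  ],
  claw=0,
)

```text
time_s: 46.5
position: [377.3, -316.5, 152.2]
orientation: [0.001, 1.0, 0.0, 0.001]
ft_force: [0.7, -0.4, 5.8]
grip_width: 32.5
finger_force: 59.5
```

apply_moves(
  moves=[
    [[0,0,-0.004],0],
    [[0,0,-0.008],0],
    [[0,0,-0.014],0],
    [[0,0,-0.018],0],
    [[0,0,-0.018],0],
    [[0,0,-0.018],0],
    [[0,0,-0.012],0],
    [[0,0,-0.006],0],
    [[0,0,-0.002],0],
    [[0,0,0],0],
  ],
)

```text
time_s: 47.5
position: [376.6, -315.7, 250.8]
orientation: [-0.0, 1.0, 0.0, -0.0]
ft_force: [0.5, 0.0, -3.6]
grip_width: 32.6
finger_force: 59.9
```

apply_moves(
  moves=[
    [[0.004,-0.01,0],0],
    [[0.008,-0.018,0],0],
    [[0.0105,-0.024,0],0],
    [[0.0105,-0.024,0],0],
    [[0.0105,-0.024,0],0],
    [[0.0105,-0.024,0],0],
    [[0.0105,-0.024,0],0],
    [[0.0105,-0.024,0],0],
    [[0.0105,-0.024,0],0],
    [[0.0105,-0.024,0],0],
    [[0.0105,-0.024,0],0],
    [[0.0105,-0.024,0],0],
  ],
)

```text
time_s: 48.7
position: [493.5, -46.0, 250.5]
orientation: [-0.0, 1.0, 0.0, -0.001]
ft_force: [0.0, 0.1, -3.3]
grip_width: 32.5
finger_force: 60.1
```

apply_moves(
  moves=[
    [[0.0105,-0.024,0],0],
    [[0.0105,-0.024,0],0],
    [[0.007,-0.015,0],0],
    [[0.003,-0.007,0],0],
    [[0,0,0.01],0],
    [[0,0,0.02],0],
    [[0,0,0.024],0],
    [[0,0,0.02],0],
    [[0,0,0.012],0],
    [[0,0,0.006],0],
    [[0,0,0.003],0],
    [[0,0,0],0],
  ],
)

```text
time_s: 49.9
position: [525.0, 21.8, 156.5]
orientation: [0.0, 1.0, -0.0, 0.0]
ft_force: [0.5, 0.0, -3.3]
grip_width: 32.4
finger_force: 60.1
```

apply_moves(
  moves=[
    [[0,0,0.002],0],
    [[0,0,0.001],0],
    [[0,0,0.001],0],
    [[0,0,0.001],0],
    [[0,0,0],0],
  ],
)

```text
time_s: 50.4
position: [525.3, 22.1, 152.3]
orientation: [0.0, 1.0, 0.0, 0.001]
ft_force: [-1.1, -1.5, 4.2]
grip_width: 32.2
finger_force: 61.0
```

Release red, then go to green at (557.3,-324.7): dx +32, dy -347.

apply_moves(
  moves=[
    [[0,0,0],0],
    [[0,0,0],0],
    [[0,0,0],0],
    [[0,0,-0.01],0],
    [[0,0,-0.02],0],
    [[0,0,-0.03],0],
    [[0,0,-0.02],0],
    [[0,0,-0.01],0],
    [[0.002,0.02,0],0],
    [[0.003,0.03,0],0],
    [[0.003,0.03,0],0],
    [[0.003,0.03,0],0],
  ],
  claw=70,
)

```text
time_s: 51.6
position: [535.6, -88.8, 241.1]
orientation: [-0.0, 1.0, 0.0, -0.0]
ft_force: [0.5, 0.2, -0.3]
grip_width: 59.9
finger_force: 0.0
```

apply_moves(
  moves=[
    [[0.003,0.03,0],0],
    [[0.003,0.03,0],0],
    [[0.003,0.03,0],0],
    [[0.003,0.03,0],0],
    [[0.003,0.03,0],0],
    [[0.003,0.03,0],0],
    [[0.003,0.03,0],0],
    [[0,0.016,0],0],
    [[0,0.008,0],0],
    [[0,0.003,0],0],
    [[0,0,0],0],
    [[0,0,0],0],
  ],
)

```text
time_s: 52.8
position: [556.9, -323.8, 241.5]
orientation: [-0.0, 1.0, 0.001, 0.0]
ft_force: [-0.1, -0.2, 0.8]
grip_width: 59.4
finger_force: 0.0
```

apply_moves(
  moves=[
    [[0,0,0.01],0],
    [[0,0,0.02],0],
    [[0,0,0.02],0],
    [[0,0,0.02],0],
    [[0,0,0.013],0],
    [[0,0,0.007],0],
    [[0,0,0],0],
    [[0,0,0],0],
  ],
)

```text
time_s: 53.6
position: [557.3, -325.1, 152.1]
orientation: [0.0, 1.0, 0.0, 0.001]
ft_force: [0.2, -0.2, -0.3]
grip_width: 60.0
finger_force: 0.0
```

apply_moves(
  moves=[
    [[0,0,0],0],
    [[0,0,0],0],
    [[0,0,0],0],
    [[0,0,0],0],
    [[0,0,0],0],
    [[0,0,0],0],
    [[0,0,0],0],
    [[0,0,0],0],
  ],
  claw=0,
)

```text
time_s: 54.4
position: [557.4, -325.4, 152.6]
orientation: [0.001, 1.0, -0.0, 0.001]
ft_force: [-0.1, -0.8, 5.9]
grip_width: 32.3
finger_force: 60.4
```

apply_moves(
  moves=[
    [[0,0,-0.004],0],
    [[0,0,-0.008],0],
    [[0,0,-0.014],0],
    [[0,0,-0.018],0],
    [[0,0,-0.018],0],
    [[0,0,-0.018],0],
    [[0,0,-0.012],0],
    [[0,0,-0.006],0],
    [[0,0,-0.002],0],
    [[0,0,0],0],
  ],
)

```text
time_s: 55.4
position: [556.6, -324.8, 250.8]
orientation: [-0.0, 1.0, 0.0, -0.0]
ft_force: [0.0, -0.2, -5.2]
grip_width: 32.4
finger_force: 60.2
```

apply_moves(
  moves=[
    [[0.002,-0.01,0],0],
    [[0.002,-0.018,0],0],
    [[0.002,-0.024,0],0],
    [[0.002,-0.024,0],0],
    [[0.003,-0.024,0],0],
    [[0.003,-0.024,0],0],
    [[0.003,-0.024,0],0],
    [[0.003,-0.024,0],0],
    [[0.002,-0.024,0],0],
    [[0.002,-0.024,0],0],
    [[0.002,-0.024,0],0],
    [[0.002,-0.016,0],0],
  ],
)

```text
time_s: 56.6
position: [584.1, -61.7, 251.0]
orientation: [-0.001, 1.0, 0.001, -0.001]
ft_force: [-0.7, -0.5, -6.0]
grip_width: 32.3
finger_force: 60.5
```

apply_moves(
  moves=[
    [[0.001,-0.008,0],0],
    [[0,-0.0045,0],0],
    [[0,0,0],0],
    [[0,0,0.01],0],
    [[0,0,0.02],0],
    [[0,0,0.024],0],
    [[0,0,0.02],0],
    [[0,0,0.012],0],
    [[0,0,0.006],0],
    [[0,0,0.003],0],
    [[0,0,0],0],
    [[0,0,0],0],
  ],
)

```text
time_s: 57.8
position: [586.4, -52.5, 157.2]
orientation: [0.0, 1.0, 0.0, 0.001]
ft_force: [0.6, -0.0, -6.1]
grip_width: 32.5
finger_force: 60.4
```

apply_moves(
  moves=[
    [[0,0,0.002],0],
    [[0,0,0.001],0],
    [[0,0,0.001],0],
    [[0,0,0.001],0],
    [[0,0,0],0],
  ],
)

```text
time_s: 58.3
position: [586.2, -52.3, 152.6]
orientation: [0.0, 1.0, 0.0, 0.001]
ft_force: [-2.0, 0.9, 3.3]
grip_width: 32.4
finger_force: 61.3
```

Now I'll release, rise and back the arm off to the right so the camera has a clear view.

apply_moves(
  moves=[
    [[0,0,0],0],
    [[0,0,0],0],
    [[0,0,0],0],
    [[0,0,-0.01],0],
    [[0,0,-0.02],0],
    [[0,0,-0.03],0],
    [[0,0,-0.02],0],
    [[0,0,-0.01],0],
    [[-0.01,0.02,0],0],
    [[-0.02,0.03,0],0],
    [[-0.02,0.03,0],0],
    [[-0.02,0.03,0],0],
  ],
  claw=70,
)

```text
time_s: 59.5
position: [514.8, -163.2, 241.1]
orientation: [0.0, 1.0, 0.0, -0.0]
ft_force: [0.5, -1.2, -0.7]
grip_width: 59.8
finger_force: 0.0
```

apply_moves(
  moves=[
    [[-0.02,0.03,0],0],
    [[-0.02,0.03,0],0],
    [[-0.02,0.03,0],0],
    [[-0.02,0.03,0],0],
    [[-0.02,0.03,0],0],
    [[-0.02,0.03,0],0],
    [[-0.01,0.03,0],0],
    [[-0.01,0.03,0],0],
    [[0,0.02,0],0],
    [[0,0.01,0],0],
    [[0,0,0],0],
    [[0,0,0],0],
  ],
)

```text
time_s: 60.7
position: [375.9, -431.6, 241.0]
orientation: [-0.001, 1.0, 0.0, -0.0]
ft_force: [0.2, -0.3, -0.9]
grip_width: 60.0
finger_force: 0.0
```

Run:
```python
from h import *
c=camera("top"); h=cv2.cvtColor(c["color"],cv2.COLOR_RGB2HSV)
for n,uv,z,lo,hi in [("yellow",(233,213),171,(22,160,120),(35,255,255)),("green",(299,220),171,(50,100,60),(80,255,255)),("red",(262,251),171,(0,200,140),(5,255,255)),("jar",(136,270),120,(100,120,80),(125,255,255)),("white",(301,260),66,(0,0,150),(180,60,255)),("wash",(220,252),100,(5,150,150),(20,255,255)),("flask",(127,213),100,(100,120,80),(125,255,255))]:
    u,v=uv;m=np.zeros(h.shape[:2],np.uint8);m[v-16:v+17,u-16:u+17]=cv2.inRange(h,lo,hi)[v-16:v+17,u-16:u+17]
    k_,l,st,ce=cv2.connectedComponentsWithStats(m)
    if k_>1:
        k=1+np.argmax(st[1:,4]); print(n,st[k,4],at_z(c,*ce[k],z).round(1))
save(c,"pics/top6.png"); print(sense()["position"],sense()["ft_force"])
```

```text
yellow 250 [598.4  82.4 171. ]
green 224 [584.6 -50.8 171. ]
red 215 [523.5  21.8 171. ]
jar 401 [476.1 294.7 120. ]
white 334 [503.1 -65.4  66. ]
wash 120 [522.7 117.7 100. ]
flask 101 [602.  313.8 100. ]
[ 375.98229395 -431.32523819  241.18170642] [-0.32110037  0.41958851 -0.26328839]
```

View pics/top6.png

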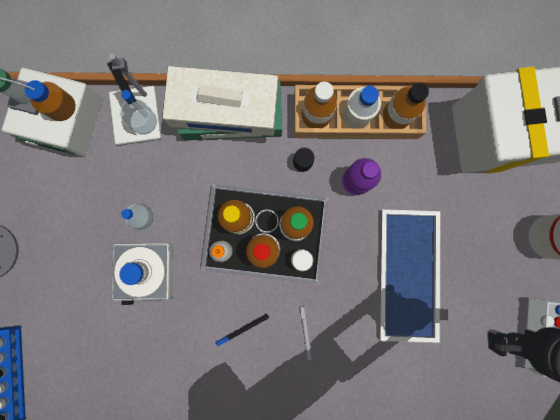

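All three bottles are back within about 2 mm of their spots. The jar is on the stirrer (lid at pixel (130,273)), and the bystanders haven't moved.

```bash
python3 -c "
from station import close_job
print(close_job())"
```

```text
the job is handed in; nothing more can be done
None
```

The job is handed in; the closing image put the sample jar within 2 mm of the stirrer plate's centre, each bottle within 2 mm of its starting spot, and the bystanders unmoved, but `close_job` gave no verdict.

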